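Find the rattling cutter case

ROBOT

A 6-joint arm with a two-finger parallel gripper is mounted at the origin on the work surface. World frame = base frame: x ahead of the robot, y to its left, z up, the work surface at z = 0. Lengths are in m, angles in rad, forces in N, time in s.
With the tool pointing down it reaches from about 0.375 to 0.9 m from the base axis. Payload 3.1 kg.
Tool frame: the origin (TCP) lies at the very end of the fingers, on their centre line; the grasp point (between the pads) lies 19 mm behind it (manip.hold_point_z is the distance from the TCP to the grasp point, in m); y points along the fingers, z is the direction in which the jaws open and shut, and the axes are right-handed (so a half turn about y gives the same grasp; the last joint's range is limited). The gripper opens to 85 mm and grips with 20 to 120 N. Pads are 22 mm wide; open, the fingers measure 114 mm over their backs; the gripper's body (76 mm by 85 mm) begins 54 mm behind the grasp point. The pads swing forward as they close: fully open they stand 13 mm farther back than shut.
Start: joints at [0.928, 0.527, 1.433, -0, 1.181, -0.178], TCP at [0.28, 0.559, 0.231] pointing down, gripper open.
Joint ranges: [-3.08, 3.08], [-0.75, 2.2], [0.22, 2.44], [-1.43, 4.57], [0, 2.65], [-2.85, 2.85]. Speed limits (rad/s): [2.79, 2.79, 3.14, 3.14, 3.14, 3.14].

INTERFACE

Orientations are given as a unit quaternion [x, y, z, w].
In Python, from station import manip, eyes, workorder gives the robot as it stands. The module is installed in compiled form; this text tells all that it offers.
- The arm moves only by the shell command python3 -m jog 'ROWS' [OPENING] [FORCE]. ROWS is JSON, a list of rows, each a list of 2 entries, a list of its own where there are three numbers: the shift along the tool's x, y, z in cm, then the turn about the tool's y in rad. A call has 1 to 20 rows; each row is the pose to reach, as a shift and turn from the pose commanded when the call began, along the tool's axes at that moment; what a row does not reach only later rows make up. A row lasts 1/12 s, in which the tool goes at most 41.7 mm and 7.16 degrees, less where a joint would pass 70% of its speed; a pose out of reach is approached as far as the arm can. A call with a gripper value outside its range is refused whole. OPENING is the finger opening in cm, from 0 to 8.54, set as the call begins (- or left out, the last holds). The fingers move at their own pace and stop on an object; FORCE is the grip in N (left out, the last holds). Time passes only in rows, so rows that repeat a pose let the fingers close. It gives the time, the measured TCP pose, the force and the opening at its end, in the units of the state.
- manip.sense(): the state, without advancing time (a new reading comes with each control period).
- eyes.snapshot(name): name is "scene" or "top"; returns a dict with "frame" (384x512x3 uint8, red, green, blue), "vfov" (degrees; the focal length in pixels is half the picture's height over the tangent of half this angle, whatever the lens; pixels are square), "cx", "cy" (the principal point, pixels), "rvec" (rotation vector, rad) and "tvec" (3), from world to camera coordinates, as OpenCV has them. Camera axes: x right, y down, z forward; pixel columns grow to the right and rows downward; lengths in m; the calibration is good to about 2 mm. A picture is of the moment at which its call begins. There is no depth.
- workorder.sign_off(): hands the job in, once; it reports no verdict.
The state is a dict: "t": time; "q": joint angles; "qd": joint speeds; "tau": joint torques, N m; "tcp_pos": TCP position; "tool_rot": TCP orientation; "force": force on the tool from outside, world axes, zero at the start; "ft_torque": the same for the moment, N m; "finger_gap": opening from 0.0 (shut) to 1.0 (fully open).
Only numpy, scipy, OpenCV 4.12 (cv2) and the standard library are available. Lean on these libraries where they do the work, as an engineer would, in place of code of your own. Each camera call takes 0.05 s, during which the arm holds its last target. There are 200 camera calls.

TASK

One of the three sealed orange cutter cases under the shelf lip has a cutter that has come loose inside and rolls from end to end when the case is tilted. Slide a case forward from under the lip, lift it and tilt it end to end to feel whether something shifts. Lay the rattling one flat, lid up, inside the empty red tray; the two sound ones must finish flat, lid up, on the bench outside the tray. Set cases down, never drop them or stand them on end.

Things in the scene. Friction and masses are not known exactly. Their poses are not given: they have to be found in the camera images.
- case_a_center (a point): Centre of a sealed orange case with white and green top label, 160 long (x) x 56 wide (y) x 44 mm high, about 0.45 kg; x along its length away from the robot, z up through the lid. It starts on the bench with its rear 40 mm or so beneath the shelf lip. The three look alike; which one is loose inside can only be felt.
- case_b_center (a point): Centre of a sealed orange case with white and green top label, 160 long (x) x 56 wide (y) x 44 mm high, about 0.45 kg; x along its length away from the robot, z up through the lid. In the loose one, any of the three, a roller of about 0.25 kg rolls along x up to 58 mm either way from the middle.
- case_c_center (a point): Centre of a sealed orange case with white and green top label, 160 long (x) x 56 wide (y) x 44 mm high, about 0.45 kg; x along its length away from the robot, z up through the lid. The roller runs to the low end within half a second at 25 degrees of tilt, and stays where it is while the case is within about 4 degrees of level. The sound two are balanced at their centre and nothing shifts in them.
- shelf: Low fixed plywood shelf, 400 mm wide (y), 150 deep (x), no floor. Origin on the bench below the middle of its lip's front edge; x points into the shelf, away from the robot. Underside 56, top 66 mm above the bench; side walls begin 60 mm behind the edge. Cases lie side by side about 120 mm apart, pointing straight out. Tape and an offcut lie on top.
- reject_tray_floor (a point): Middle of the inner floor of the fixed empty red tray, 5 mm above the bench; outside 220 long (x) x 132 wide (y) x 25 mm high, walls 5 mm. The tray stands to the left or right; a blue tray full of wood offcuts stands on the other side.
Things that resemble listed ones, but are neither listed nor needed, are in the scene too. Leave any purple look-alike of the part that bears case_c_center alone.

How it is judged:
On the way:
1. a case has been lifted and tilted (((angle between case_a_center's own z axis and vertical above 0.25 rad and height (world z) of case_a_center above 0.05 m) or (angle between case_b_center's own z axis and vertical above 0.25 rad and height (world z) of case_b_center above 0.05 m) or (angle between case_c_center's own z axis and vertical above 0.25 rad and height (world z) of case_c_center above 0.05 m))), for 0.2 s.
At the end, for the whole second after the job is handed in: The rattling case lies flat (within 7 degrees), lid up, inside the red tray; the two sound cases lie flat, lid up, on the bench outside the tray; all are at rest (angle between each of case_a_center, case_b_center, case_c_center's own z axis and vertical below 0.12 rad and height (world z) of case_a_center between 0.015 and 0.036 m and linear speed of each of case_a, case_b, case_c below 0.02 m/s and height (world z) of case_b_center between 0.015 and 0.036 m and height (world z) of case_c_center between 0.015 and 0.036 m and ((distance between loose_c0 and case_a_center below 0.072 m and x of case_a_center in the frame of reject_tray_floor between -0.1 and 0.1 m and y of case_a_center in the frame of reject_tray_floor between -0.06 and 0.06 m and not (x of case_b_center in the frame of reject_tray_floor between -0.1 and 0.1 m and y of case_b_center in the frame of reject_tray_floor between -0.06 and 0.06 m) and not (x of case_c_center in the frame of reject_tray_floor between -0.1 and 0.1 m and y of case_c_center in the frame of reject_tray_floor between -0.06 and 0.06 m)) or (distance between loose_c0 and case_b_center below 0.072 m and x of case_b_center in the frame of reject_tray_floor between -0.1 and 0.1 m and y of case_b_center in the frame of reject_tray_floor between -0.06 and 0.06 m and not (x of case_a_center in the frame of reject_tray_floor between -0.1 and 0.1 m and y of case_a_center in the frame of reject_tray_floor between -0.06 and 0.06 m) and not (x of case_c_center in the frame of reject_tray_floor between -0.1 and 0.1 m and y of case_c_center in the frame of reject_tray_floor between -0.06 and 0.06 m)) or (distance between loose_c0 and case_c_center below 0.072 m and x of case_c_center in the frame of reject_tray_floor between -0.1 and 0.1 m and y of case_c_center in the frame of reject_tray_floor between -0.06 and 0.06 m and not (x of case_a_center in the frame of reject_tray_floor between -0.1 and 0.1 m and y of case_a_center in the frame of reject_tray_floor between -0.06 and 0.06 m) and not (x of case_b_center in the frame of reject_tray_floor between -0.1 and 0.1 m and y of case_b_center in the frame of reject_tray_floor between -0.06 and 0.06 m)))); the robot touches nothing.
It fails at once if a case is let go, or stood on end, with its centre more than 65 mm above the bench ((height (world z) of case_a_center above 0.065 m and contact force between the fingers and case_a below 0.05 N) or (height (world z) of case_b_center above 0.065 m and contact force between the fingers and case_b below 0.05 N) or (height (world z) of case_c_center above 0.065 m and contact force between the fingers and case_c below 0.05 N)).
It also fails if it takes over 72 s, if anything falls off the work surface, if the arm or the gripper's body presses on something with over 40 N, if the wrist force passes 120 N, or if a joint passes its speed limit or range.

## Working session

There is one attempt and no reset: what is moved stays moved. The work goes in short steps, Python scripts to look and compute and a shell command to move; the robot and the scene stay as the last step left them, time stands still between calls to the robot, and variables do not carry over. Pictures are saved under pics/ and viewed, about 8 in all and at most 12, crops included, and the job is handed in when it is done.

```bash
mkdir -p pics; cat > h.py <<'E'
import numpy as np, cv2
from station import manip, eyes, workorder
from scipy.spatial.transform import Rotation as R
def cam(n):
    s=eyes.snapshot(n); f=s['frame'].shape[0]/2/np.tan(np.radians(s['vfov'])/2)
    K=np.array([[f,0,s['cx']],[0,f,s['cy']],[0,0,1]]); return s,K
def snap(n,fn):
    s,K=cam(n); cv2.imwrite('pics/'+fn,s['frame'][:,:,::-1]); 
    np.savez('cal_'+n+'.npz',K=K,r=s['rvec'],t=s['tvec']); return s
def back(n,uv,z):
    d=np.load('cal_'+n+'.npz'); Rm=cv2.Rodrigues(d['r'])[0]; c=-Rm.T@d['t'].ravel()
    v=Rm.T@np.linalg.inv(d['K'])@np.array([*uv,1.]); return c+v*(z-c[2])/v[2]
def st():
    s=manip.sense(); Rm=R.from_quat(s['tool_rot']).as_matrix()
    print('t',round(s['t'],2),'tcp',np.round(s['tcp_pos'],4),'gap',round(s['finger_gap'],3),'F',np.round(s['force'],2),'M',np.round(s['ft_torque'],3)); print(np.round(Rm,3)); return s,Rm
E
python3 - <<'E'
from h import *
a=snap('scene','s0.png');b=snap('top','t0.png');st()
cv2.imwrite('pics/both0.png',cv2.resize(np.vstack([a['frame'],b['frame']])[:,:,::-1],None,fx=.78,fy=.78))
E
```

```text
t 0.1 tcp [0.2792 0.5584 0.2304] gap 0.997 F [-0.53  0.08  0.05] M [ 0.006 -0.018  0.002]
[[ 0.894 -0.001  0.447]
 [-0.447 -0.002  0.894]
 [-0.    -1.    -0.002]]
```

View pics/both0.png

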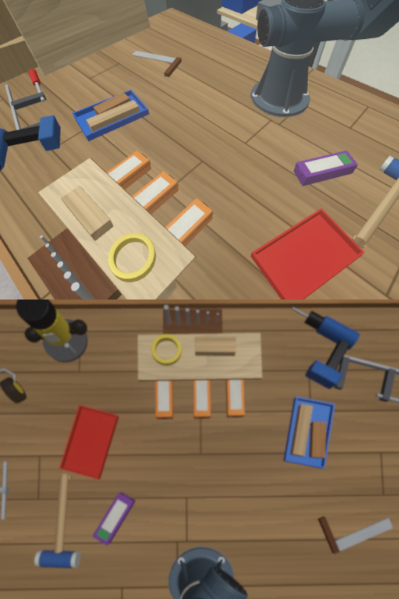

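```bash
python3 - <<'E'
from h import *
for n in('scene','top'):
    d=np.load(f'cal_{n}.npz'); 
    for p in([0,0,0],[.28,.559,.23],[.6,0,0],[.6,.2,0]): print(n,p,cv2.projectPoints(np.array([p],float),d['r'],d['t'],d['K'],None)[0].ravel().round())
b=cv2.imread('pics/t0.png'); cv2.imwrite('pics/t0c.png',cv2.resize(b[20:250,60:440],None,fx=2.1,fy=2.1,interpolation=cv2.INTER_CUBIC))
E
```

```text
scene [0, 0, 0] [358. 124.]
scene [0.28, 0.559, 0.23] [630. 267.]
scene [0.6, 0, 0] [199. 259.]
scene [0.6, 0.2, 0] [270. 324.]
top [0, 0, 0] [258. 359.]
top [0.28, 0.559, 0.23] [-19. 257.]
top [0.6, 0, 0] [255. 128.]
top [0.6, 0.2, 0] [180. 128.]
```

View pics/t0c.png

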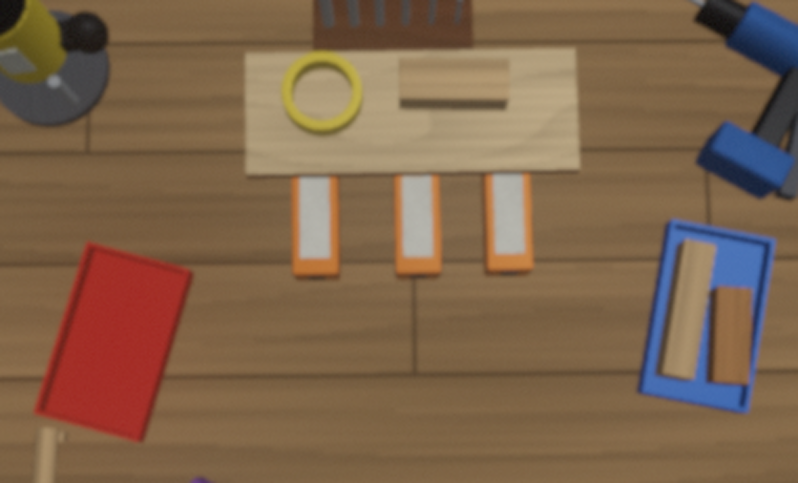

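```bash
python3 - <<'E'
from h import *
P=lambda x,y,z: back('top',(60+(x+.5)/2.1-.5,20+(y+.5)/2.1-.5),z)[:2].round(4)
for n,q in dict(L=[(293,275),(339,275),(292,177),(338,177)],M=[(396,273),(441,272),(395,175),(439,175)],Rr=[(487,271),(533,269),(486,174),(530,173)]).items():
    print(n,*[P(*c,.044) for c in q])
print('lip',P(245,174,.066),P(579,170,.066),P(245,53,.066),P(575,48,.066))
t=[P(*c,.025) for c in [(90,243),(191,270),(142,440),(36,413)]]; print('tray',*t,np.mean(t,0),[np.linalg.norm(t[i]-t[i-1]).round(3) for i in range(4)])
print('blue',P(668,222,.025),P(640,392,.025))
d=np.load('cal_top.npz');print('cam',-cv2.Rodrigues(d['r'])[0].T@d['t'].ravel())
E
```

```text
L [0.5307 0.1439] [0.5303 0.0883] [0.6522 0.1453] [0.6518 0.089 ]
M [0.5322 0.0192] [ 0.5329 -0.0354] [0.6539 0.0193] [ 0.6535 -0.0347]
Rr [ 0.5337 -0.0914] [ 0.5357 -0.1474] [ 0.6544 -0.0924] [ 0.6553 -0.1465]
lip [0.6492 0.1986] [ 0.6514 -0.202 ] [0.7992 0.1994] [ 0.8036 -0.2014]
tray [0.5766 0.3964] [0.5418 0.2718] [0.3336 0.3286] [0.3676 0.4571] [0.4549   0.363475] [np.float64(0.218), np.float64(0.129), np.float64(0.216), np.float64(0.133)]
blue [ 0.5977 -0.3207] [ 0.3857 -0.2784]
cam [0.33074842 0.0181937  1.04304423]
```

```bash
python3 -m jog '[[[43.9,8,-27.4],-0.464],[[43.9,8,-27.4],-0.464],[[43.9,8,-27.4],-0.464],[[43.9,8,-27.4],-0.464],[[43.9,8,-27.4],-0.464],[[43.9,8,-27.4],-0.464],[[43.9,8,-27.4],-0.464],[[43.9,8,-27.4],-0.464],[[43.9,8,-27.4],-0.464],[[43.9,8,-27.4],-0.464],[[43.9,8,-27.4],-0.464],[[43.9,8,-27.4],-0.464],[[43.9,8,-27.4],-0.464],[[43.9,8,-27.4],-0.464],[[43.9,8,-27.4],-0.464],[[43.9,8,-27.4],-0.464]]' 8.5 20
python3 - <<'E'
from h import *
st(); a=snap('scene','s1.png'); cv2.imwrite('pics/s1c.png',cv2.resize(a['frame'][150:384,100:420,::-1],None,fx=2.4,fy=2.4,interpolation=cv2.INTER_CUBIC))
E
```

```text
t: 1.43
tcp_pos: [0.5487, 0.1178, 0.1509]
tool_rot: [-0.707, 0.001, 0.001, 0.707]
force: [-0.5, 0.1, -1.2]
finger_gap: 0.994
t 1.43 tcp [0.5487 0.1178 0.1509] gap 0.994 F [-0.51  0.08 -1.2 ] M [-0.022  0.028  0.049]
[[ 1.    -0.002  0.   ]
 [-0.     0.     1.   ]
 [-0.002 -1.     0.   ]]
```

View pics/s1c.png

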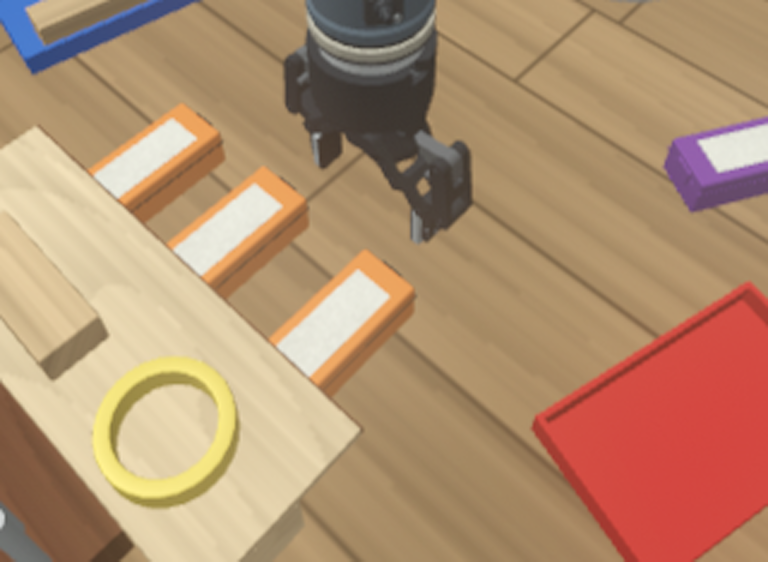

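```bash
python3 - <<'E'
from h import *
for n,q in dict(L=[(365,252),(413,291)],M=[(264,167),(306,203)],R=[(180,104),(220,138)]).items(): print(n,*[back('scene',(100+x/2.4,150+y/2.4),.044).round(4) for x,y in q])
E
```

```text
L [0.5359 0.093  0.044 ] [0.5356 0.1455 0.044 ]
M [ 0.5345 -0.0324  0.044 ] [0.5356 0.0226 0.044 ]
R [ 0.5393 -0.1453  0.044 ] [ 0.54   -0.0862  0.044 ]
```

```bash
python3 -m jog '[[[0,14.4,0],0],[[0,14.4,0],0],[[0,14.4,0],0],[[0,14.4,0],0],[[0,14.4,0],0],[[0,14.4,0],0]]' 8.5 20; python3 -m jog '[[[0,0,0],0],[[0,0,0],0],[[0,0,0],0],[[0,0,0],0],[[0,0,0],0],[[0,0,0],0],[[0,0,0],0],[[0,0,0],0]]' 4 20
```

```text
t: 1.98
tcp_pos: [0.5483, 0.1189, 0.0068]
tool_rot: [-0.707, 0.0, 0.002, 0.707]
force: [-0.5, 0.0, 0.4]
finger_gap: 0.995
t: 2.65
tcp_pos: [0.5511, 0.1179, 0.0096]
tool_rot: [-0.707, -0.002, -0.001, 0.707]
force: [-1.0, 1.8, 6.8]
finger_gap: 0.655
```

```bash
python3 -m jog '[[[-3,-0.3,0],0],[[-6,-0.3,0],0],[[-8,-0.3,0],0],[[-9,-0.3,0],0],[[-9,-0.3,0],0],[[-9,-0.3,0],0]]' ; python3 -m jog '[[[0,-1,0],0],[[0,-2,0],0],[[0,-2.5,0],0],[[0,-3,0],0],[[0,-3,0],0]]'
python3 - <<'E'
from h import *
st(); a=snap('scene','s2.png'); cv2.imwrite('pics/s2c.png',cv2.resize(a['frame'][150:384,150:470,::-1],None,fx=2,fy=2,interpolation=cv2.INTER_CUBIC))
E
```

```text
t: 3.15
tcp_pos: [0.4581, 0.1175, 0.0107]
tool_rot: [0.707, -0.001, -0.001, -0.707]
force: [-5.8, 0.6, 0.7]
finger_gap: 0.652
t: 3.57
tcp_pos: [0.4611, 0.1175, 0.0415]
tool_rot: [-0.707, -0.001, -0.001, 0.707]
force: [0.9, -0.7, -1.8]
finger_gap: 0.655
t 3.57 tcp [0.4611 0.1175 0.0415] gap 0.655 F [ 0.94 -0.66 -1.85] M [-0.002  0.105 -0.028]
[[ 1.     0.003 -0.   ]
 [ 0.     0.     1.   ]
 [ 0.003 -1.     0.   ]]
```

View pics/s2c.png

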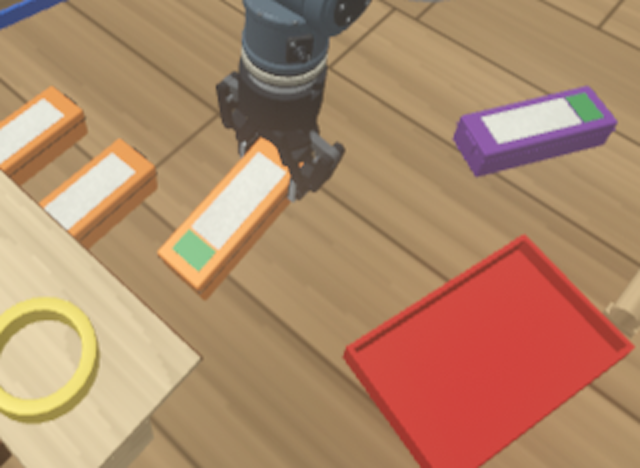

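```bash
python3 -m jog '[[[0,-1,0],0],[[0,-2,0],0],[[0,-3,0],0],[[0,-3.5,0],0],[[0,-3.5,0],0]]'; python3 -m jog '[[[0,0,0],0],[[0,0,0],0],[[0,0,0],0],[[0,0,0],0],[[0,0,0],0],[[0,0,0],0],[[0,0,0],0]]'
python3 - <<'E'
from h import *
st(); a=snap('scene','s3.png'); cv2.imwrite('pics/s3c.png',cv2.resize(a['frame'][150:384,150:470,::-1],None,fx=1.6,fy=1.6,interpolation=cv2.INTER_CUBIC))
E
```

```text
t: 4.03
tcp_pos: [0.4594, 0.1176, 0.0766]
tool_rot: [0.707, 0.0, 0.0, -0.707]
force: [-2.6, 0.1, 1.9]
finger_gap: 0.655
t: 4.62
tcp_pos: [0.4586, 0.1176, 0.0756]
tool_rot: [0.707, -0.0, -0.001, -0.707]
force: [-4.8, -0.3, 5.7]
finger_gap: 0.651
t 4.62 tcp [0.4586 0.1176 0.0756] gap 0.651 F [-4.8  -0.28  5.73] M [0.039 0.278 0.036]
[[ 1.    -0.001 -0.   ]
 [ 0.    -0.     1.   ]
 [-0.001 -1.    -0.   ]]
```

View pics/s3c.png

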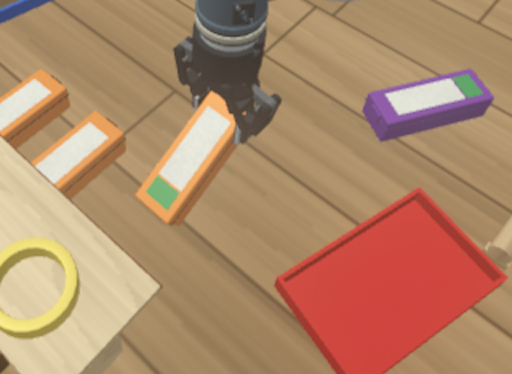

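```bash
python3 -m jog '[[[0,2,0],0],[[0,4,0],0],[[0,5.5,0],0],[[0,6.3,0],0],[[0,6.5,0],0],[[0,6.5,0],0],[[0,6.5,0],0]]'; python3 -m jog '[[[0,0,0],0],[[0,0,0],0],[[0,0,0],0],[[0,0,0],0],[[0,0,0],0],[[2,0,0],0],[[5,0,0],0],[[6.5,0,0],0],[[6.5,0,0],0],[[6.5,0,0],0]]' 7.6
python3 -m jog '[[[0,0,0],0],[[0,0,0],0],[[0,0,0],0],[[0,0,0],0],[[0,0,0],0],[[0,0,0],0]]' 4 90
python3 -m jog '[[[0,-1,0],0],[[0,-2.5,0],0],[[0,-2.5,0],0],[[0,-2.5,0],0],[[0,-2.5,0],0],[[0,-2.5,0],0],[[0,-2.5,0],0]]'
python3 - <<'E'
from h import *
st(); a=snap('scene','s4.png'); snap('top','t4.png');cv2.imwrite('pics/s4c.png',cv2.resize(a['frame'][150:384,150:470,::-1],None,fx=2,fy=2,interpolation=cv2.INTER_CUBIC))
E
```

```text
t: 5.25
tcp_pos: [0.4598, 0.1175, 0.0101]
tool_rot: [0.707, 0.0, 0.0, -0.707]
force: [0.1, -0.5, -4.3]
finger_gap: 0.654
t: 6.08
tcp_pos: [0.5249, 0.1175, 0.0103]
tool_rot: [0.707, 0.0, 0.0, -0.707]
force: [-1.0, 0.5, -0.2]
finger_gap: 0.89
t: 6.58
tcp_pos: [0.5225, 0.1176, 0.0105]
tool_rot: [0.707, -0.001, -0.001, -0.707]
force: [-2.6, -0.4, 6.3]
finger_gap: 0.641
t: 7.17
tcp_pos: [0.524, 0.1175, 0.0346]
tool_rot: [0.707, -0.0, -0.001, -0.707]
force: [-0.7, 0.3, -5.4]
finger_gap: 0.639
t 7.17 tcp [0.524  0.1175 0.0346] gap 0.639 F [-0.69  0.28 -5.45] M [-0.038  0.121  0.02 ]
[[ 1.    -0.001 -0.   ]
 [ 0.    -0.     1.   ]
 [-0.001 -1.    -0.   ]]
```

View pics/s4c.png

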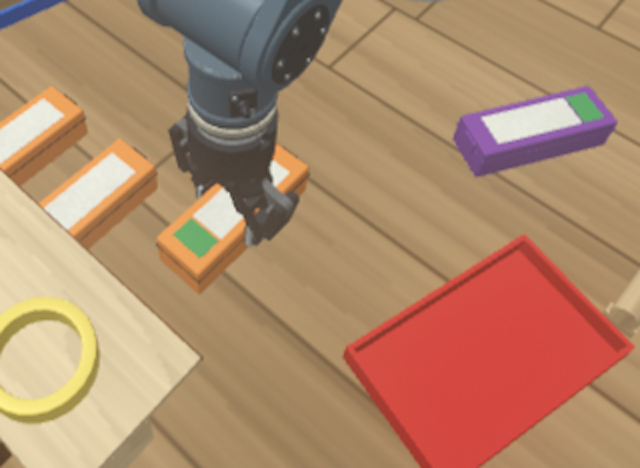

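```bash
cat > avg.py <<'E'
from h import *
L=[]
for i in range(8):
    eyes.snapshot('top'); s=manip.sense(); L.append([*s['force'],*s['ft_torque']])
print(np.mean(L,0).round(3),np.std(L,0).round(3),s['tcp_pos'])
E
python3 avg.py
python3 -m jog '[[[0,1.5,0],0],[[0,2.2,0],0],[[0,2.5,0],0],[[0,2.5,0],0],[[0,2.5,0],0]]'
python3 -m jog '[[[0,0,0],0],[[0,0,0],0],[[0,0,0],0],[[0,0,0],0],[[0,0,0],0],[[2,0,0],0],[[5,0,0],0],[[6.5,0,0],0],[[6.5,0,0],0],[[6.5,0,0],0]]' 7.6 20
python3 -m jog '[[[0,0,0],0],[[0,0,0],0],[[0,0,0],0],[[0,0,0],0],[[0,0,0],0],[[0,0,0],0]]' 4 20
python3 -m jog '[[[0,-1,0],0],[[0,-2,0],0],[[0,-3,0],0],[[0,-4,0],0],[[0,-5,0],0],[[0,-6,0],0],[[0,-6.5,0],0],[[0,-6.5,0],0],[[0,-6.5,0],0],[[0,-6.5,0],0],[[0,-6.5,0],0],[[0,-6.5,0],0],[[0,-6.5,0],0],[[0,-6.5,0],0]]'
python3 - <<'E'
from h import *
st(); a=snap('scene','s5.png'); cv2.imwrite('pics/s5c.png',cv2.resize(a['frame'][150:384,150:470,::-1],None,fx=1.6,fy=1.6,interpolation=cv2.INTER_CUBIC))
E
```

```text
[-1.470e-01  7.000e-02 -4.766e+00 -9.000e-03  1.000e-01  2.000e-03] [0.386 0.403 0.486 0.038 0.024 0.029] [0.52461455 0.11751397 0.03530482]
t: 8.08
tcp_pos: [0.5241, 0.1175, 0.0105]
tool_rot: [0.707, -0.0, -0.001, -0.707]
force: [-1.9, -0.1, -1.2]
finger_gap: 0.644
t: 8.92
tcp_pos: [0.5898, 0.1174, 0.0102]
tool_rot: [0.707, 0.0, 0.0, -0.707]
force: [-1.2, -0.9, -0.3]
finger_gap: 0.889
t: 9.42
tcp_pos: [0.5875, 0.1176, 0.01]
tool_rot: [0.707, -0.001, -0.002, -0.707]
force: [-4.0, -0.0, 2.5]
finger_gap: 0.651
t: 10.58
tcp_pos: [0.5894, 0.1175, 0.0749]
tool_rot: [0.707, -0.0, -0.0, -0.707]
force: [-0.3, 0.0, -4.8]
finger_gap: 0.654
t 10.58 tcp [0.5894 0.1175 0.0749] gap 0.654 F [-0.25  0.   -4.77] M [ 0.007 -0.219  0.006]
[[ 1.    -0.001 -0.   ]
 [ 0.    -0.     1.   ]
 [-0.001 -1.    -0.   ]]
```

View pics/s5c.png

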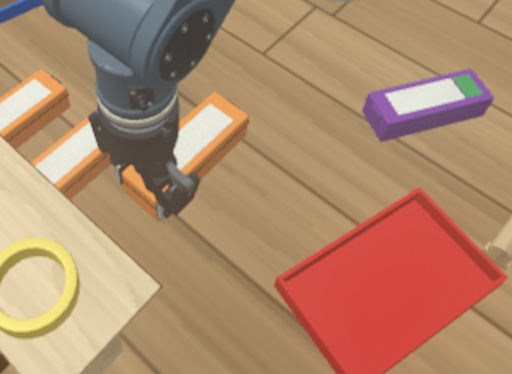

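```bash
python3 -m jog '[[[0,2,0],0],[[0,4,0],0],[[0,5.5,0],0],[[0,6.2,0],0],[[0,6.5,0],0],[[0,6.5,0],0],[[0,6.5,0],0]]'
python3 -m jog '[[[0,0,0],0],[[0,0,0],0],[[0,0,0],0],[[0,0,0],0],[[0.6,0,0],0],[[1.1,0,0],0],[[1.1,0,0],0],[[1.1,0,0],0]]' 7.6 20
python3 -m jog '[[[0,0,0],0],[[0,0,0],0],[[0,0,0],0],[[0,0,0],0],[[0,0,0],0],[[0,0,0],0]]' 4 20
python3 -m jog '[[[0,-1,0],0],[[0,-2,0],0],[[0,-3,0],0],[[0,-3.5,0],0],[[0,-3.5,0],0],[[0,-3.5,0],0],[[0,-3.5,0],0]]'
python3 avg.py
```

```text
t: 11.22
tcp_pos: [0.5895, 0.1176, 0.0108]
tool_rot: [0.707, 0.0, -0.0, -0.707]
force: [-1.0, 0.2, -2.3]
finger_gap: 0.653
t: 11.88
tcp_pos: [0.6014, 0.1175, 0.0104]
tool_rot: [0.707, 0.0, 0.0, -0.707]
force: [-0.6, -0.4, 0.5]
finger_gap: 0.891
t: 12.38
tcp_pos: [0.6004, 0.1176, 0.0103]
tool_rot: [-0.707, 0.0, 0.0, 0.707]
force: [-0.0, -0.1, 0.7]
finger_gap: 0.653
t: 12.97
tcp_pos: [0.6003, 0.1175, 0.0452]
tool_rot: [-0.707, 0.0, 0.0, 0.707]
force: [-0.5, 0.4, -3.6]
finger_gap: 0.654
[-1.270e-01 -2.380e-01 -4.746e+00 -1.800e-02 -2.310e-01  1.000e-03] [0.602 0.248 0.484 0.03  0.025 0.034] [0.60048915 0.1175127  0.04504738]
```

```bash
python3 - <<'E'
from h import *
a=snap('scene','s6.png'); b=snap('top','t6.png')
A=cv2.resize(a['frame'][180:330,180:330],None,fx=2.6,fy=2.6,interpolation=cv2.INTER_CUBIC); B=cv2.resize(b['frame'][90:240,150:300],None,fx=2.6,fy=2.6,interpolation=cv2.INTER_CUBIC)
cv2.imwrite('pics/ab6.png',np.hstack([A,B])[:,:,::-1])
E
```

```text
(no output)
```

View pics/ab6.png

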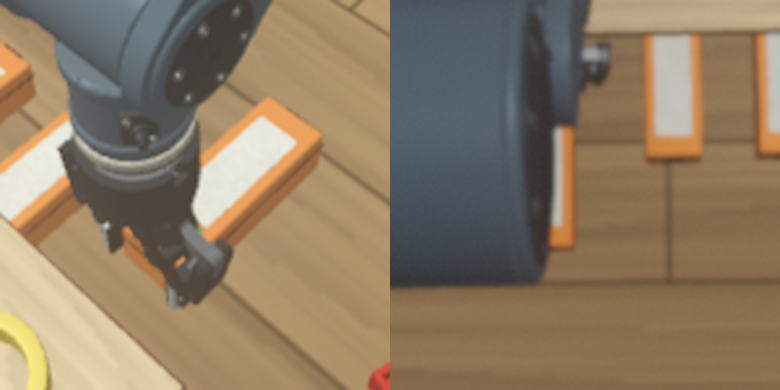

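```bash
python3 - <<'E'
from h import *
for z in(.044,.06,.079): print(z,back('scene',(283.1,217.7),z)[:2].round(4),back('scene',(303.1,232.3),z)[:2].round(4),back('top',(220.8,185),z)[:2].round(4))
E
```

```text
0.044 [0.4248 0.0782] [0.4251 0.1328] [0.4425 0.0895]
0.06 [0.4343 0.0854] [0.4347 0.1387] [0.4407 0.0884]
0.079 [0.4456 0.094 ] [0.446  0.1456] [0.4386 0.087 ]
```

```bash
python3 -m jog '[[[0,1.5,0],0],[[0,2.8,0],0],[[0,3.3,0],0],[[0,3.5,0],0],[[0,3.5,0],0],[[0,3.5,0],0]]'
python3 -m jog '[[[0,0,0],0],[[0,0,0],0],[[0,0,0],0],[[0,0,0],0],[[0,0,0],0],[[-4,0,0],0],[[-8,0,0],0],[[-12,0,0],0],[[-14,0,0],0],[[-14,0,0],0],[[-14,0,0],0]]' 7.6 20
python3 -m jog '[[[0,0,0],0],[[0,0,0],0],[[0,0,0],0],[[0,0,0],0],[[0,0,0],0],[[0,0,0],0]]' 4 20
python3 -m jog '[[[0.1,-1,0],0],[[0.3,-2,0],0],[[0.7,-3,0],0],[[1.3,-4,0],0],[[1.8,-5,0],0],[[2.4,-6,0],0],[[2.8,-6.5,0],0],[[2.8,-6.5,0],0],[[2.8,-6.5,0],0],[[2.8,-6.5,0],0],[[2.8,-6.5,0],0],[[2.8,-6.5,0],0],[[2.8,-6.5,0],0],[[2.8,-6.5,0],0]]'
python3 avg.py
python3 - <<'E'
from h import *
a=snap('scene','s7.png'); cv2.imwrite('pics/s7c.png',cv2.resize(a['frame'][200:320,200:320,::-1],None,fx=4,fy=4,interpolation=cv2.INTER_CUBIC))
E
```

```text
t: 13.97
tcp_pos: [0.6002, 0.1175, 0.0104]
tool_rot: [0.707, -0.0, -0.001, -0.707]
force: [0.4, -0.3, -1.3]
finger_gap: 0.652
t: 14.88
tcp_pos: [0.4599, 0.1176, 0.0105]
tool_rot: [0.707, 0.0, -0.0, -0.707]
force: [1.4, 0.1, 0.2]
finger_gap: 0.888
t: 15.38
tcp_pos: [0.4634, 0.1174, 0.0106]
tool_rot: [-0.707, -0.002, -0.002, 0.707]
force: [3.9, -0.5, 2.5]
finger_gap: 0.655
t: 16.55
tcp_pos: [0.4883, 0.1175, 0.0752]
tool_rot: [0.707, -0.0, -0.0, -0.707]
force: [0.1, -0.4, -1.1]
finger_gap: 0.652
[-0.119  0.293 -0.768  0.002  0.011  0.018] [0.528 0.456 0.423 0.028 0.051 0.042] [0.48837024 0.11751435 0.07521701]
```

View pics/s7c.png

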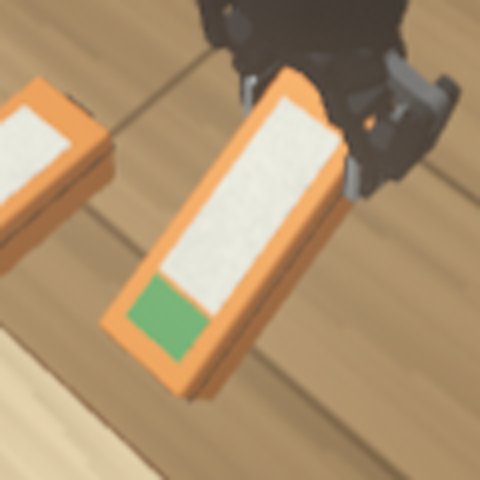

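```bash
python3 -m jog '[[[-0.5,1,0],0],[[-1.1,2,0],0],[[-1.6,3,0],0],[[-2.1,4,0],0],[[-2.5,5,0],0],[[-2.7,6,0],0],[[-2.8,6.5,0],0],[[-2.8,6.5,0],0],[[-2.8,6.5,0],0]]'
python3 -m jog '[[[0,0,0],0],[[0,0,0],0],[[0,0,0],0],[[0,0,0],0],[[0,0,0],0],[[2,0,0],0],[[5,0,0],0],[[6.5,0,0],0],[[6.5,0,0],0],[[6.5,0,0],0]]' 7.6
python3 -m jog '[[[0,0,0],0],[[0,0,0],0],[[0,0,0],0],[[0,0,0],0],[[0,0,0],0],[[0,0,0],0]]' 4 90
python3 -m jog '[[[0,-1,0],0],[[0,-2.5,0],0],[[0,-2.5,0],0],[[0,-2.5,0],0],[[0,-2.5,0],0],[[0,-2.5,0],0],[[0,-2.5,0],0]]'
python3 avg.py
python3 - <<'E'
from h import *
a=snap('scene','s8.png'); cv2.imwrite('pics/s8c.png',cv2.resize(a['frame'][200:320,200:320,::-1],None,fx=4,fy=4,interpolation=cv2.INTER_CUBIC))
E
```

```text
t: 17.75
tcp_pos: [0.4585, 0.1175, 0.0103]
tool_rot: [0.707, -0.001, -0.002, -0.707]
force: [-4.9, 0.2, 2.9]
finger_gap: 0.653
t: 18.58
tcp_pos: [0.526, 0.1174, 0.0103]
tool_rot: [0.707, 0.0, 0.0, -0.707]
force: [-0.0, 0.8, -0.7]
finger_gap: 0.889
t: 19.08
tcp_pos: [0.5236, 0.1176, 0.0104]
tool_rot: [0.707, -0.001, -0.001, -0.707]
force: [-3.7, -0.2, 5.9]
finger_gap: 0.643
t: 19.67
tcp_pos: [0.5251, 0.1175, 0.0346]
tool_rot: [-0.707, 0.0, 0.001, 0.707]
force: [-0.1, -0.0, -4.5]
finger_gap: 0.643
[-7.000e-02  3.850e-01 -4.354e+00 -0.000e+00  8.400e-02 -2.000e-03] [0.681 0.459 0.626 0.023 0.017 0.028] [0.52560341 0.11752822 0.03522833]
```

View pics/s8c.png

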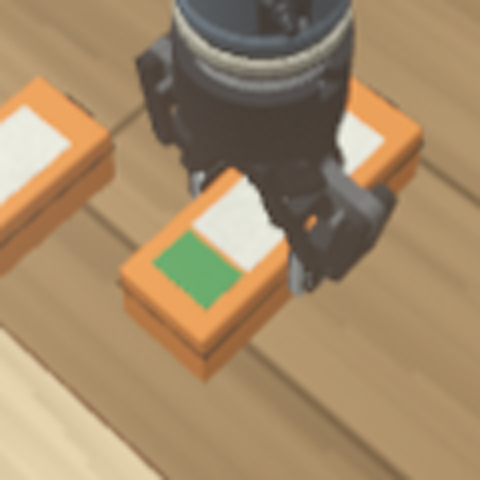

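```bash
python3 - <<'E'
from h import *
for c in[(122,270),(205,345),(422,132)]: print(back('scene',(200+c[0]/4,200+c[1]/4),.0687).round(4))
E
```

```text
[0.5928 0.0927 0.0687]
[0.5936 0.1467 0.0687]
[0.4379 0.1464 0.0687]
```

```bash
python3 -m jog '[[[0,-2,0],0],[[0,-4,0],0],[[0,-5,0],0],[[-1,-5,3],0.05],[[-2,-5,6],0.1],[[-3,-5,10],0.15],[[-4,-5,14],0.2],[[-5,-5,18],0.25],[[-5.7,-5,21],0.276],[[-6.1,-5,23.5],0.276],[[-6.2,-5,24.4],0.276],[[-6.2,-5,24.4],0.276],[[-6.2,-5,24.4],0.276],[[-6.2,-5,24.4],0.276]]'
python3 - <<'E'
from h import *
st(); a=snap('scene','s9.png'); cv2.imwrite('pics/s9c.png',cv2.resize(a['frame'][200:384,250:500,::-1],None,fx=2.4,fy=2.4,interpolation=cv2.INTER_CUBIC))
E
```

```text
t: 21.28
tcp_pos: [0.4635, 0.3601, 0.085]
tool_rot: [0.701, -0.098, 0.097, -0.7]
force: [0.5, 0.2, -4.8]
finger_gap: 0.642
t 21.28 tcp [0.4635 0.3601 0.085 ] gap 0.642 F [ 0.5   0.22 -4.81] M [-0.038  0.006  0.046]
[[ 0.962 -0.001  0.273]
 [-0.273 -0.001  0.962]
 [-0.001 -1.    -0.001]]
```

View pics/s9c.png

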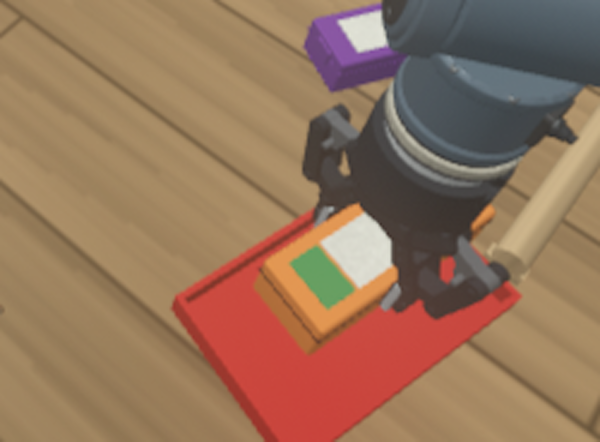

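```bash
python3 avg.py; python3 -m jog '[[[0,2,0],0],[[0,4,0],0],[[0,5.5,0],0],[[0,6.2,0],0],[[0,6.6,0],0],[[0,6.8,0],0],[[0,6.9,0],0],[[0,6.95,0],0],[[0,6.95,0],0],[[0,6.95,0],0]]'
```

```text
[ 8.000e-03 -1.590e-01 -4.441e+00 -9.000e-03 -3.800e-02  3.000e-03] [0.19  0.437 0.545 0.031 0.03  0.025] [0.46379741 0.36117281 0.08536882]
t: 22.57
tcp_pos: [0.464, 0.3618, 0.0165]
tool_rot: [-0.7, 0.097, -0.098, 0.701]
force: [-0.2, -0.6, -4.8]
finger_gap: 0.643
```

```bash
python3 -m jog '[[[0,0.1,0],0],[[0,0.2,0],0],[[0,0.2,0],0],[[0,0.2,0],0]]'
```

```text
t: 22.9
tcp_pos: [0.4642, 0.3618, 0.0155]
tool_rot: [-0.7, 0.097, -0.098, 0.701]
force: [-0.2, -1.3, 6.2]
finger_gap: 0.641
```

Resting on the floor. Release and retreat.

```bash
python3 -m jog '[[[0,0,0],0],[[0,0,0],0],[[0,0,0],0],[[0,0,0],0],[[0,0,0],0]]' 7 20; python3 -m jog '[[[0,-3,0],0],[[0,-6,0],0],[[0,-10,0],0],[[0,-14,0],0],[[-6,-18,0],0],[[-6,-22,0],0],[[-6,-22,10],0],[[-6,-22,14],0],[[-6,-22,18],0],[[-6,-22,22],0],[[-6,-22,22],0],[[-6,-22,22],0],[[-6,-22,22],0],[[-6,-22,22],0]]'
python3 - <<'E'
from h import *
st(); a=snap('scene','s10.png');b=snap('top','t10.png')
cv2.imwrite('pics/fin.png',np.hstack([cv2.resize(a['frame'],None,fx=.78,fy=.78),cv2.resize(b['frame'][60:360,:],(400,300))[:, :] if 0 else cv2.resize(b['frame'],None,fx=.78,fy=.78)])[:,:,::-1])
E
```

```text
t: 23.32
tcp_pos: [0.4636, 0.3616, 0.0138]
tool_rot: [-0.7, 0.097, -0.097, 0.7]
force: [0.3, 0.4, -0.3]
finger_gap: 0.818
t: 24.48
tcp_pos: [0.465, 0.5896, 0.2325]
tool_rot: [0.701, -0.097, 0.096, -0.7]
force: [0.5, -0.1, 0.1]
finger_gap: 0.821
t 24.48 tcp [0.465  0.5896 0.2325] gap 0.821 F [ 0.48 -0.13  0.11] M [-0.081 -0.019  0.023]
[[ 0.963 -0.001  0.271]
 [-0.271 -0.002  0.963]
 [-0.001 -1.    -0.002]]
```

View pics/fin.png

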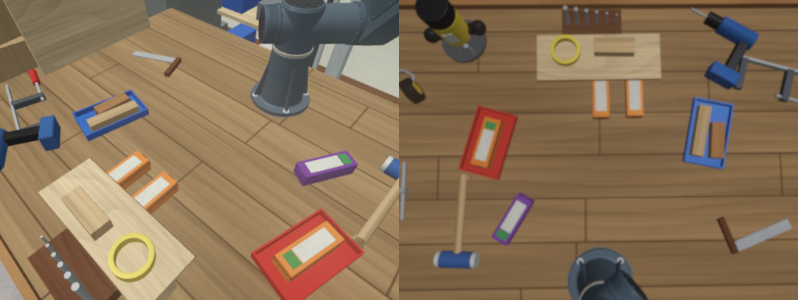

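```bash
python3 -c "
from station import workorder; print(workorder.sign_off())"
```

```text
the job is handed in; nothing more can be done
None
```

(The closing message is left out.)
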